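Shift the flotation drive selector into run

ROBOT

A 7-joint arm with a two-finger parallel gripper is mounted at the origin on the work surface. World frame = base frame: x ahead of the robot, y to its left, z up, the work surface at z = 0. Lengths are in m, angles in rad, forces in N, time in s.
With the tool pointing down it reaches from about 0.4 to 0.9 m from the base axis. Payload 5.5 kg.
Tool frame: the origin (TCP) lies midway between the tips of the shut fingers; the grasp point (between the pads) lies 19 mm behind it (manip.grip_depth is the distance from the TCP to the grasp point, in m); z points along the fingers, x is the direction in which the jaws open and shut, and the axes are right-handed (so a half turn about z gives the same grasp; the last joint's range is limited). The gripper opens to 92 mm and grips with 3 to 60 N. Pads are 19 mm wide; open, the fingers measure 130 mm over their backs; the gripper's body (75 mm by 190 mm) begins 47 mm behind the grasp point.
Start: joints at [1.472, 0.501, -0.427, 1.55, 0.221, 1.138, -0.21], TCP at [0.23, -0.608, 0.227] pointing down, gripper open.
Joint ranges: [-2.88, 2.88], [-0.31, 2.03], [-1.54, 1.56], [0.2, 2.42], [-1.41, 4.55], [0.19, 2.02], [-2.57, 2.57]. Speed limits (rad/s): [2.57, 2.57, 3.14, 3.14, 3.14, 3.14, 3.14].

INTERFACE

Orientations are given as a unit quaternion [x, y, z, w].
In Python, from bench import manip, effector, viewer gives the robot as it stands. Calls block until the motion is done:
- manip.move_pose(position, orientation): joint-space move of the TCP to a pose.
- manip.servo_line(position, ori=None, vel=0.15): straight line of the TCP; ori=None keeps the orientation; vel is the mean speed in m/s.
- manip.movej(angles): joint-space move.
- effector.open_jaws() and effector.close(f_grip=None): open the fingers fully, or close them until they stop; f_grip is the grip in N (None keeps the last).
- manip.sleep(seconds).
- manip.solve_ik(position, orientation): joint angles nearest the present ones, or None.
- viewer.get_image(name): name is "scene" or "top" or "wrist"; returns the picture (400x640x3 uint8, red, green, blue); there is no depth.
- viewer.get_calibration(name): a dict with "vfov" (degrees; the focal length in pixels is half the picture's height over the tangent of half this angle, whatever the lens; pixels are square), "cx", "cy" (the principal point, pixels), "dist_coeffs" ([k1, k2, p1, p2, k3] as OpenCV has them; the pictures are not rectified), "eye" and "attitude" of the camera in the world. Camera axes: x right, y down, z forward; pixel columns grow to the right and rows downward; lengths in m; the calibration is good to about 2 mm. A picture is of the moment at which its call begins: read the wrist's pose just before it. get_calibration takes no time and is no camera call; for the wrist camera it gives the pose at the moment of the call.
A pose or a line that the arm cannot do raises manip.PlanningError and nothing moves.
- manip.hand_in(): hands the job in, once; it reports no verdict.
Readings, each from a call of its own:
- manip.current_clock(): time.
- manip.current_q(): joint angles.
- manip.current_joint_velocities(): joint speeds.
- manip.current_tau(): joint torques, N m.
- manip.current_tool_pos(): TCP position.
- manip.current_tcp_rot(): TCP orientation.
- manip.current_force(): force on the tool from outside, world axes, zero at the start.
- manip.current_wrist_torque(): the same for the moment, N m.
- manip.current_finger_gap(): finger opening in m.
Only numpy, scipy, OpenCV 4.12 (cv2) and the standard library are available. Lean on these libraries where they do the work, as an engineer would, in place of code of your own. Each camera call takes 0.05 s, during which the arm holds its last target.

TASK

Put the flotation machine's drive selector into its run position: with closed fingertips push the red knob sideways along the L-shaped slot, away from the white mark up to the corner, then round the corner and fully home to the end beside the green mark. Only push the knob from the side: do not take it between the fingers or press on its top. Leave the other things on the bench and on the selector box standing where they are.

Things in the scene. Friction and masses are not known exactly. Their poses are not given: they have to be found in the camera images.
- gate: Sage-green box fixed to the bench, 200 mm along its x, 170 mm along y, flat top at 60 mm. Origin: centre of underside. Foot strips 8 mm high stick out 30 mm at its y sides. Slot 15 mm wide, 10 mm deep in its top: from (-40, -30) mm (white mark) along +x to the corner (40, -30), then along +y to the end (40, 30) (green mark). Box x points away from the robot, turned up to 40 degrees either way.
- knob: Red upright cylindrical knob, 22 mm diameter, 42 mm tall, on a steel pin in the slot. Origin: centre of its underside, 64 mm above the bench; its top is at 106 mm. Captive: cannot lift, tilt or leave the slot. Slides when pushed with about 2 to 5 N, no spring, stays where it is left. Solid stops at the slot's ends.
- along (a joint): Travel of the knob along the slot's first leg, the box's +x: 0 m at the white-mark end, 0.08 m at the corner. The start lies between 0 and 0.03.
- across (a joint): Travel of the knob along the second leg, the box's +y: 0 m in the first leg, 0.06 m at the green-mark end (run). It can move only when 'along' is within about 1.5 mm of 0.08.
- gate_corner (a point): Centre line of the slot at its corner, level with the box's top.
- gate_end (a point): Centre line of the slot at the end of the second leg (knob's centre when fully home), level with the box's top.
- weight: Small brass calibration weight, 24 mm diameter, 22 mm tall, standing loose on the top of the selector box near its (-x, +y) corner. Origin: centre of underside.
- jar: Small closed amber sample jar, 44 mm diameter, 60 mm tall, on the bench beside the selector's -y side. Origin: centre of underside.
- beaker: Glass beaker, 72 mm diameter, 85 mm tall, on the bench beside the selector's +y side. Origin: centre of underside.
- dish: White ceramic dish, 90 mm diameter, 22 mm tall, on the bench beyond the selector's +x side. Origin: centre of underside.
- wash_bottle: Green wash bottle, 72 mm diameter, 170 mm tall, on the bench well to the left (+y). Origin: centre of underside.
- spatula: Spatula, 200 mm long, lying flat on the bench well to the right (-y).
- bulb: Red rubber-look pipette bulb, 48 mm diameter, 75 mm tall, standing on the bench well to the right (-y). Origin: centre of underside.

How it is judged:
On the way, in this order (a step that is already met when the one before it is completed fails the run):
1. the knob is pushed along the first leg to the corner (value of joint along above 0.075 m and value of joint across below 0.03 m).
2. the knob is pushed round the corner and home to the end of the second leg (value of joint along above 0.075 m and value of joint across above 0.055 m), for 0.2 s.
At the end, for the whole second after the job is handed in: The knob stands at the green-mark end of the slot, within 5 mm of both stops (along > 75 mm, across > 55 mm), at rest; none of the other things has moved more than 30 mm or tipped (all of step 2 and velocity of joint along between -0.01 and 0.01 m/s and velocity of joint across between -0.01 and 0.01 m/s and distance of each of weight, jar, beaker, dish, wash_bottle, spatula, bulb from where it was at the start of the episode below 0.03 m and angle between each of weight, jar, beaker, dish, wash_bottle, bulb's own z axis and vertical below 0.4 rad); the robot touches nothing.
It fails at once if the knob is taken between the fingers or pressed from above (the fingers bear on it while the grasp point is within 8 mm of its axis) (horizontal distance between the grasp point and knob below 0.008 m and contact force between the fingers and knob above 1 N).
It fails at once if another thing is lifted, carried off (more than 30 mm) or tipped over (not (distance of weight from where it was at the start of the episode below 0.03 m) or not (distance of jar from where it was at the start of the episode below 0.03 m) or not (distance of beaker from where it was at the start of the episode below 0.03 m) or not (distance of dish from where it was at the start of the episode below 0.03 m) or not (distance of wash_bottle from where it was at the start of the episode below 0.03 m) or not (distance of spatula from where it was at the start of the episode below 0.03 m) or not (distance of bulb from where it was at the start of the episode below 0.03 m) or not (angle between weight's own z axis and vertical below 0.4 rad) or not (angle between jar's own z axis and vertical below 0.4 rad) or not (angle between beaker's own z axis and vertical below 0.4 rad) or not (angle between dish's own z axis and vertical below 0.4 rad) or not (angle between wash_bottle's own z axis and vertical below 0.4 rad) or not (angle between bulb's own z axis and vertical below 0.4 rad)).
It also fails if it takes over 45 s, if anything falls off the work surface, if the arm or the gripper's body presses on something with over 40 N, if the wrist force passes 120 N, or if a joint passes its speed limit or range.

## Working session

There is one attempt and no reset: what is moved stays moved. The work goes in short steps, each a Python script; the robot and the scene stay as the last script left them, time stands still between calls to the robot, and variables do not carry over. Pictures are saved under pics/ and viewed, and the job is handed in when it is done.

```bash
mkdir -p pics; ls; python3 - <<'E'
from bench import manip, effector, viewer
import cv2
for n in ("scene","top"):
    im=viewer.get_image(n); cv2.imwrite(f"pics/{n}0.png",im[:,:,::-1]); print(n,viewer.get_calibration(n))
print(manip.current_clock(),manip.current_tcp_rot(),manip.grip_depth)
E
```

```text
pics
scene {'vfov': 46.45632148514019, 'cx': 314.6893935414873, 'cy': 195.66659623752975, 'dist_coeffs': array([-0.01466684,  0.        ,  0.        ,  0.        ,  0.        ]), 'eye': array([ 1.25400134, -0.5821807 ,  1.00917023]), 'attitude': array([ 0.83120702,  0.40231609, -0.16186413, -0.34790322])}
top {'vfov': 51.396730054492544, 'cx': 323.6426229999033, 'cy': 197.62542552186406, 'dist_coeffs': array([-0.10620305,  0.        ,  0.        ,  0.        ,  0.        ]), 'eye': array([0.27928633, 0.0075918 , 1.31565313]), 'attitude': array([-0.70126836,  0.70658503, -0.0693407 ,  0.06443713])}
0.1 [ 8.22798916e-01 -5.68331941e-01 -6.93643832e-04 -5.16950003e-04] 0.0188
```

View pics/scene0.png

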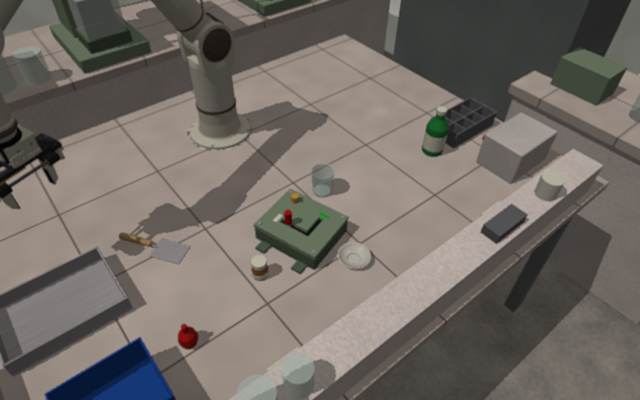

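View pics/top0.png

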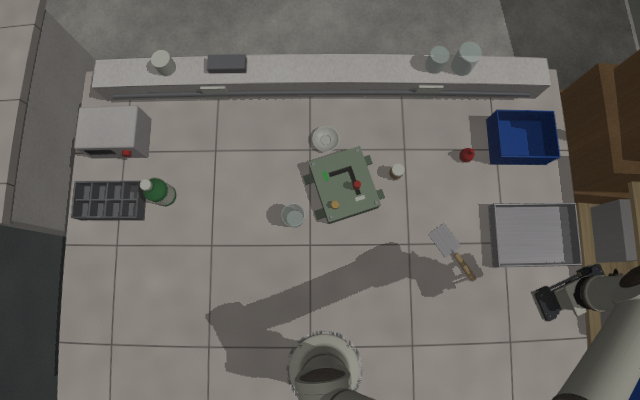

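The scene view shows the box at about (300,228). In the top view it's at about (345,185), with the red knob at (357,184), the green mark at (326,175), the white mark at (360,198) and the brass weight at (334,205). I'll measure these next.

```bash
cat > h.py <<'E'
import numpy as np, cv2
from scipy.spatial.transform import Rotation as R
def ray(c,uv,z):
    f=200/np.tan(np.radians(c['vfov'])/2)
    K=np.array([[f,0,c['cx']],[0,f,c['cy']],[0,0,1]])
    p=cv2.undistortPoints(np.array(uv,float).reshape(-1,1,2),K,c['dist_coeffs']).reshape(-1,2)
    d=R.from_quat(c['attitude']).apply(np.c_[p,np.ones(len(p))])
    e=np.array(c['eye']); return (e+d*((z-e[2])/d[:,2])[:,None])
def proj(c,P):
    f=200/np.tan(np.radians(c['vfov'])/2)
    K=np.array([[f,0,c['cx']],[0,f,c['cy']],[0,0,1]])
    Rm=R.from_quat(c['attitude']).as_matrix().T
    return cv2.projectPoints(np.array(P,float).reshape(-1,1,3),cv2.Rodrigues(Rm)[0],-Rm@np.array(c['eye']),K,c['dist_coeffs'])[0].reshape(-1,2)
E
python3 - <<'E'
from bench import viewer
from h import *
c=viewer.get_calibration("top"); im=cv2.imread("pics/top0.png")
crop=im[120:240,260:420]; cv2.imwrite("pics/topz.png",cv2.resize(crop,None,fx=5,fy=5,interpolation=cv2.INTER_CUBIC))
h=cv2.cvtColor(im,cv2.COLOR_BGR2HSV)
print(h[200,345],h[165,340],h[175,326],h[184,357],h[198,360],h[205,334],h[188,330])
cs=viewer.get_calibration("scene"); s=cv2.imread("pics/scene0.png")
cv2.imwrite("pics/scz.png",cv2.resize(s[170:290,230:390],None,fx=5,fy=5,interpolation=cv2.INTER_CUBIC))
E
```

```text
[ 51  33 108] [ 51  33 107] [ 63 145 128] [  2 166 123] [ 30  13 152] [ 20 127 141] [ 54  33 108]
```

View pics/topz.png

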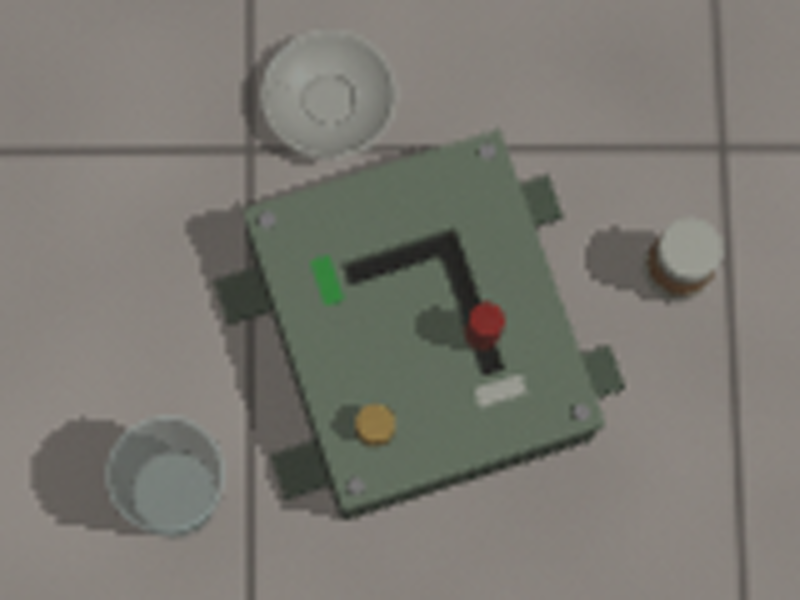

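View pics/scz.png

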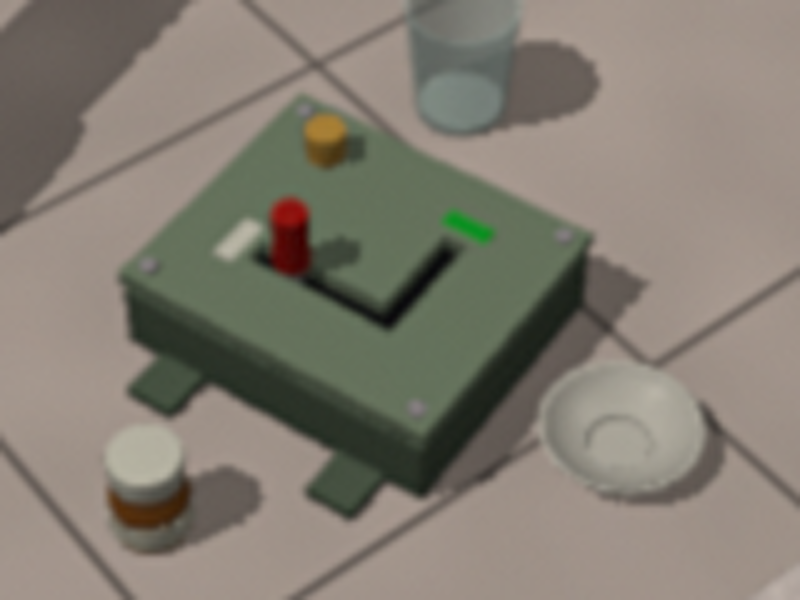

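```bash
cat > meas.py <<'E'
from bench import viewer
from h import *
def fit(name,fn):
    c=viewer.get_calibration(name); im=cv2.imread(fn); h=cv2.cvtColor(im,cv2.COLOR_BGR2HSV)
    m=cv2.inRange(h,(35,20,85),(60,70,140))
    m=cv2.morphologyEx(m,cv2.MORPH_OPEN,np.ones((3,3)))
    cs=[k for k in cv2.findContours(m,cv2.RETR_EXTERNAL,cv2.CHAIN_APPROX_NONE)[0]]
    lo={'top':(345,190),'scene':(330,240)}[name]
    k=max([k for k in cs if np.hypot(*(k.reshape(-1,2).mean(0)-lo))<50],key=cv2.contourArea)
    P=ray(c,cv2.convexHull(k).reshape(-1,2),0.06)[:,:2]
    r=cv2.minAreaRect((P*1000).astype(np.float32)); print(name,'rect',r)
    return c,h
c,h=fit("top","pics/top0.png"); fit("scene","pics/scene0.png")
for n,lo,hi,z,roi in (("red",(0,130,60),(8,255,255),.106,(340,170,375,200)),("green",(58,100,80),(75,255,255),.06,(310,160,340,190)),("brass",(15,90,90),(25,255,255),.022+.06,(320,195,345,215)),("white",(20,0,135),(90,25,200),.06,(350,190,372,205))):
    m=cv2.inRange(h,lo,hi); z0=np.zeros_like(m); z0[roi[1]:roi[3],roi[0]:roi[2]]=1; m=m*z0
    v,u=np.nonzero(m); print(n,len(u),u.mean(),v.mean(),ray(c,[[u.mean(),v.mean()]],z))
g=lambda u,v:((u+.5)/5-.5+260,(v+.5)/5-.5+120)
Q=ray(c,[g(500,131),g(247,210),g(343,512),g(600,425),g(455,232+12)],.06); print(Q.round(4))
print('ctr',Q[:4].mean(0)); a=(Q[0]-Q[3]+Q[1]-Q[2])/2; b=(Q[1]-Q[0]+Q[2]-Q[3])/2
print(np.hypot(*a[:2]),np.hypot(*b[:2]),np.degrees(np.arctan2(a[1],a[0])),np.degrees(np.arctan2(b[1],b[0])))
g=lambda u,v:((u+.5)/5-.5+230,(v+.5)/5-.5+170)
cs=viewer.get_calibration("scene")
Q=ray(cs,[g(425,440),g(594,236),g(303,94),g(121,277)],.06); print(Q.round(4))
print('ctr',Q[:4].mean(0)); a=(Q[0]-Q[3]+Q[1]-Q[2])/2; b=(Q[1]-Q[0]+Q[2]-Q[3])/2
print(np.hypot(*a[:2]),np.hypot(*b[:2]),np.degrees(np.arctan2(a[1],a[0])),np.degrees(np.arctan2(b[1],b[0])))
print(ray(cs,[g(290,213)],.106))
E
python3 meas.py
```

```text
top rect ((567.3011474609375, -67.25634002685547), (202.07493591308594, 170.9588623046875), 17.74064064025879)
scene rect ((567.1973876953125, -68.26183319091797), (199.11766052246094, 170.557861328125), 17.77159309387207)
red 42 356.8095238095238 184.04761904761904 [[ 0.55183357 -0.10116986  0.106     ]]
green 36 325.0833333333333 175.75 [[ 0.58927022 -0.00718678  0.06      ]]
brass 49 334.59183673469386 204.3265306122449 [[ 0.49504481 -0.03480715  0.082     ]]
white 35 359.62857142857143 197.62857142857143 [[ 0.51927678 -0.11300085  0.06      ]]
[[ 0.6861 -0.1172  0.06  ]
 [ 0.6352  0.0428  0.06  ]
 [ 0.4444 -0.0154  0.06  ]
 [ 0.497  -0.174   0.06  ]
 [ 0.6124 -0.0871  0.06  ]]
ctr [ 0.56568968 -0.0659663   0.06      ]
0.19844747710593785 0.16748739552517306 16.84658386996735 107.99411883467033
[[ 0.69   -0.119   0.06  ]
 [ 0.6374  0.0425  0.06  ]
 [ 0.4476 -0.0171  0.06  ]
 [ 0.5019 -0.1798  0.06  ]]
ctr [ 0.56923837 -0.06833474  0.06      ]
0.19831522834933907 0.17067283519315807 17.65608604032415 108.23291947465515
[[ 0.55552985 -0.10387925  0.106     ]]
```

The two views agree on the box pose: centre (0.567, -0.068), yaw 17.7°. The knob is at along ≈ 0.017. Next I'll check reachability, close the jaws and move above the start point behind the knob.

```bash
cat >> h.py <<'E'
C=np.array([0.5672,-0.0678]); YAW=np.radians(17.75)
def W(x,y,z): 
    c,s=np.cos(YAW),np.sin(YAW); return [C[0]+c*x-s*y, C[1]+s*x+c*y, z]
def B(p):
    c,s=np.cos(YAW),np.sin(YAW); d=np.array(p[:2])-C; return np.array([c*d[0]+s*d[1],-s*d[0]+c*d[1],p[2]])
def Q(psi): return (R.from_euler('z',psi)*R.from_euler('x',np.pi)).as_quat()
Q1=Q(YAW-np.pi/2); Q2=Q(YAW)
E
python3 - <<'E'
from bench import manip, effector, viewer
from h import *
for p,q in ((W(-.065,-.03,.2),Q1),(W(-.065,-.03,.078),Q1),(W(.02,-.03,.078),Q1),(W(.04,-.075,.078),Q2),(W(.04,.015,.078),Q2),(W(.04,-.03,.2),Q2)):
    print(manip.solve_ik(p,q))
effector.close(20)
manip.move_pose(W(-.065,-.03,.2),Q1)
print(B(manip.current_tool_pos()),manip.current_finger_gap(),manip.current_force(),manip.current_clock())
cv2.imwrite("pics/w1.png",viewer.get_image("wrist")[:,:,::-1])
E
```

```text
[ 0.81985169  0.38238225 -0.79361393  1.87633487  0.31873715  1.01381008
 -1.37000261]
[ 0.68818823  0.54240157 -0.6454443   1.9656729   0.45672807  0.78115678
 -1.48135492]
[ 0.58123496  0.65468783 -0.6421748   1.77865238  0.49502963  0.87524015
 -1.54829867]
[ 0.7663185   0.81569045 -0.89815024  1.67072132  0.7298244   1.02415831
 -0.06966646]
[ 0.70359515  0.79130095 -0.96351095  1.77224765  0.76576375  1.00235536
 -0.25537089]
[ 0.81901428  0.68345876 -1.07019549  1.64235613  0.63509554  1.20494555
 -0.08531475]
[-0.06547916 -0.03129231  0.19993574] 0.00011004449761548864 [ 0.37496088  0.6045609  -0.09894861] 3.5833
```

View pics/w1.png

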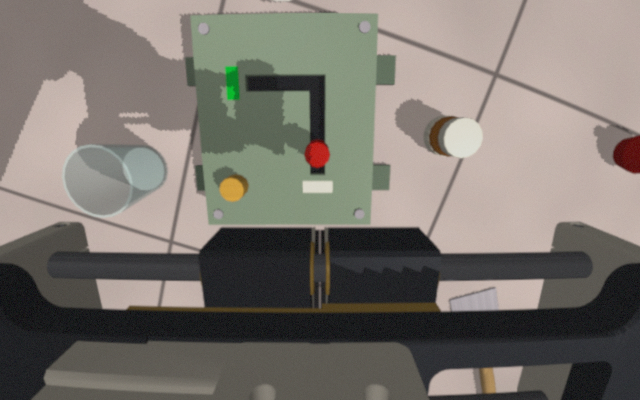

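The wrist view shows the closed fingers' seam at column 320, lined up with the knob at (317,152). The slot corner is at about (318,82). I'll cross-check the positions, then go down and push with a force guard.

```bash
cat >> h.py <<'E'
def push(manip,axis,sgn,other,start,stop,z,flim,vel=0.03,step=0.004):
    """guarded push in the box frame; returns at stop position or at force limit"""
    x=start; n=0
    while x<stop-1e-6:
        x=min(x+step,stop); p=[0,0]; p[axis]=x; p[1-axis]=other
        manip.servo_line(W(*p,z),vel=vel)
        F=np.array(manip.current_force()); fb=B(np.r_[C+F[:2],F[2]])
        b=B(manip.current_tool_pos()); n+=1
        if n%3==0 or fb[axis]<-6: print('cmd %.4f'%x,'at',b.round(4),'F',fb.round(1))
        if fb[axis]<-flim: print('limit'); break
    return x
E
python3 - <<'E'
from bench import manip, effector, viewer
from h import *
c=viewer.get_calibration("wrist")
print('knob',B(ray(c,[[317,152]],.106)[0]),'corner',B(ray(c,[[317.5,82]],.06)[0]),'weight',B(ray(c,[[232,188]],.082)[0]))
for u in ((192,14),(377,13),(209,224),(371,224)): print(B(ray(c,[u],.06)[0]).round(4))
manip.servo_line(W(-.065,-.03,.078),vel=.12)
print(B(manip.current_tool_pos()),manip.current_force())
push(manip,0,1,-.03,-.065,-.030,.078,15)
print(manip.current_clock())
cv2.imwrite("pics/s1.png",cv2.resize(viewer.get_image("scene")[150:300,220:400,::-1],None,fx=4,fy=4))
E
```

```text
knob [-0.02252594 -0.02929814  0.106     ] corner [ 0.03832761 -0.02973915  0.06      ] weight [-0.05804322  0.05106718  0.082     ]
[0.0991 0.0839 0.06  ]
[ 0.098  -0.0835  0.06  ]
[-0.1014  0.0851  0.06  ]
[-0.1018 -0.0851  0.06  ]
[-0.0643645  -0.03025189  0.07869054] [-0.36801726  0.39536667  0.5370903 ]
cmd -0.0530 at [-0.0527 -0.0299  0.078 ] F [0.7 0.1 0.5]
cmd -0.0410 at [-0.0409 -0.0299  0.0779] F [-1.9 -0.6  0.2]
cmd -0.0300 at [-0.0296 -0.0299  0.078 ] F [-0.3  0.5 -0.7]
7.3167
```

View pics/s1.png

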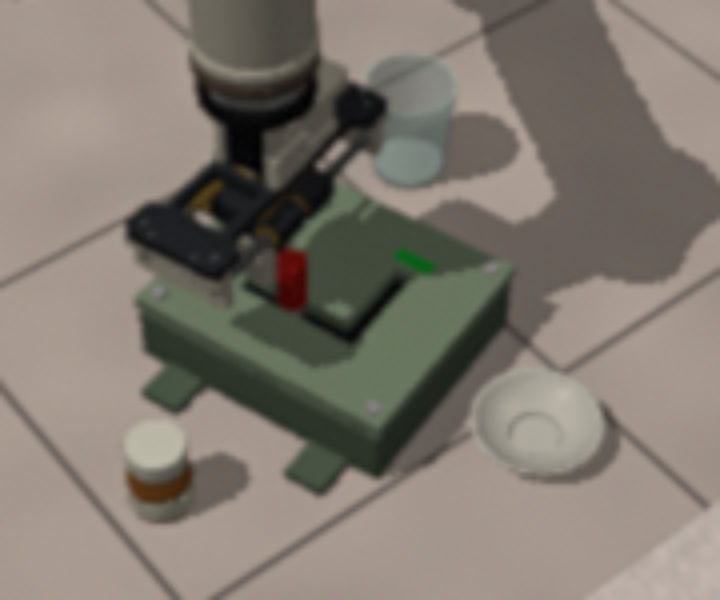

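The scene view shows the fingers upright behind the knob at about (290,280), and the knob has moved along the slot. I'll keep pushing to the corner stop.

```bash
python3 - <<'E'
from bench import manip, effector, viewer
from h import *
x=push(manip,0,1,-.03,-.030,.012,.078,15,vel=.04)
x=push(manip,0,1,-.03,x,.032,.078,11,vel=.02,step=.0015)
print(x,manip.current_clock())
cv2.imwrite("pics/s2.png",cv2.resize(viewer.get_image("scene")[150:300,220:400,::-1],None,fx=4,fy=4))
E
```

```text
cmd -0.0180 at [-0.0175 -0.03    0.078 ] F [-0.7 -0.1  0.1]
cmd -0.0060 at [-0.0055 -0.03    0.078 ] F [-0.   0.  -0.4]
cmd 0.0060 at [ 0.0065 -0.0299  0.078 ] F [-0.3 -0.3 -0.7]
cmd 0.0165 at [ 0.0167 -0.03    0.078 ] F [-1.5  1.   0.3]
cmd 0.0195 at [ 0.0174 -0.0301  0.0779] F [-8.8  1.9  6.6]
cmd 0.0210 at [ 0.0176 -0.03    0.0778] F [-11.3   1.5   8.3]
limit
0.021000000000000005 11.6167
```

View pics/s2.png

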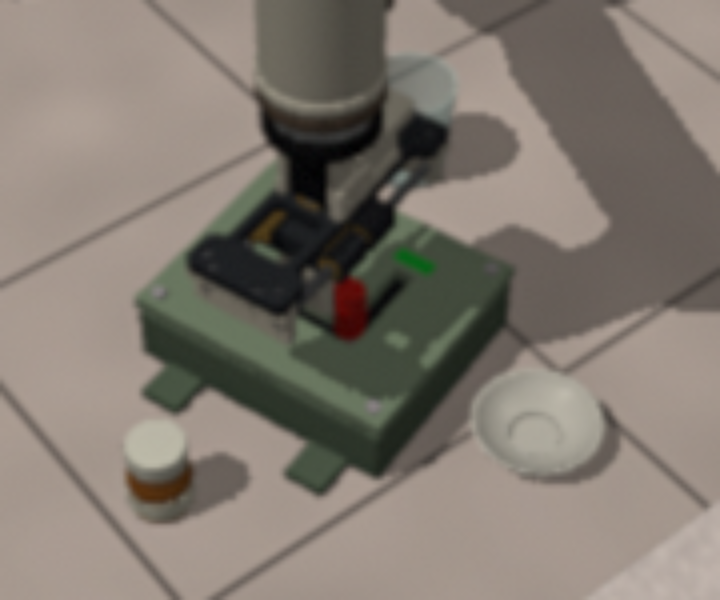

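The arm met a hard stop at box x = 0.0176, and the picture shows the knob at the slot corner. Next I'll back off, lift, turn the tool 90° and come down on the -y side.

```bash
python3 - <<'E'
from bench import manip, effector, viewer
from h import *
manip.servo_line(W(.0,-.03,.078),vel=.1)
manip.servo_line(W(.0,-.03,.16),vel=.15)
manip.move_pose(W(.04,-.075,.17),Q2)
print(B(manip.current_tool_pos()),manip.current_clock())
im=viewer.get_image("wrist"); c=viewer.get_calibration("wrist"); cv2.imwrite("pics/w2.png",im[:,:,::-1])
s=viewer.get_image("scene"); cs=viewer.get_calibration("scene"); cv2.imwrite("pics/s3.png",cv2.resize(s[150:300,220:400,::-1],None,fx=4,fy=4))
for i,cc in ((im,c),):
    h=cv2.cvtColor(i,cv2.COLOR_RGB2HSV); m=cv2.inRange(h,(0,150,60),(8,255,255))
    n,l,st,ce=cv2.connectedComponentsWithStats(m)
    for k in range(1,n):
        if st[k,4]>60: print(ce[k],st[k],B(ray(cc,[ce[k]],.106)[0]))
E
```

```text
[ 0.03967535 -0.07457036  0.16932815] 14.0167
[317.44011976 151.56886228] [303 136  29  31 668] [ 0.03810436 -0.02810379  0.106     ]
```

View pics/w2.png

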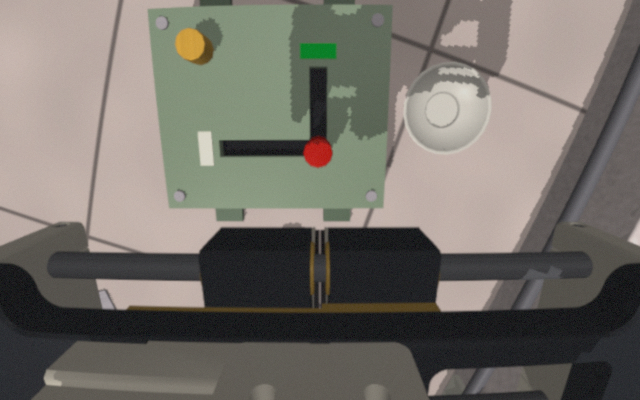

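View pics/s3.png

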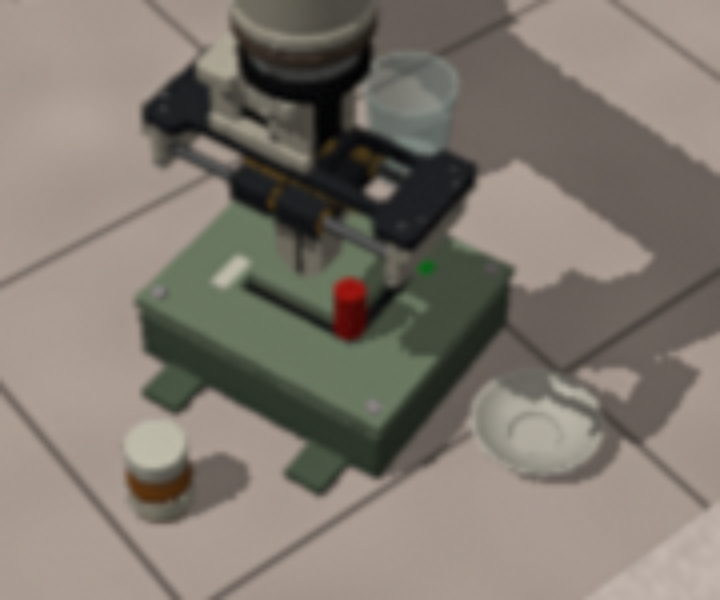

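The wrist view shows the knob at (317,152), in line with the second leg in column 318 and with the fingers behind it. I'll go down and push along +y.

```bash
python3 - <<'E'
from bench import manip, effector, viewer
from h import *
manip.servo_line(W(.0395,-.075,.078),vel=.12)
x=push(manip,1,1,.0395,-.075,.0,.078,14,vel=.04)
x=push(manip,1,1,.0395,x,.02,.078,11,vel=.02,step=.0015)
print(x,manip.current_clock())
cv2.imwrite("pics/s4.png",cv2.resize(viewer.get_image("scene")[150:300,220:400,::-1],None,fx=4,fy=4))
E
```

```text
cmd -0.0630 at [ 0.0395 -0.0625  0.078 ] F [ 0.3 -0.2  0.3]
cmd -0.0510 at [ 0.0395 -0.0508  0.078 ] F [ 0.7 -0.4 -0.1]
cmd -0.0390 at [ 0.0395 -0.0384  0.078 ] F [ 0.3 -0.2  0.1]
cmd -0.0270 at [ 0.0395 -0.0264  0.078 ] F [-0.6 -1.  -0.3]
cmd -0.0150 at [ 0.0395 -0.0144  0.078 ] F [-0.6 -0.3 -0. ]
cmd -0.0030 at [ 0.0395 -0.0024  0.078 ] F [-0.5 -0.5  0.1]
cmd 0.0045 at [0.0395 0.0047 0.078 ] F [ 0.7 -0.9 -0.1]
cmd 0.0090 at [0.0395 0.0092 0.078 ] F [-0.4 -1.7 -0.1]
cmd 0.0120 at [0.0394 0.0099 0.0779] F [ 0.5 -7.6 -2.4]
cmd 0.0135 at [0.0394 0.0101 0.0779] F [ 0.1 -8.7 -2.8]
cmd 0.0150 at [0.0394 0.0102 0.0779] F [  2.  -11.3  -3.9]
limit
0.014999999999999998 22.2833
```

View pics/s4.png

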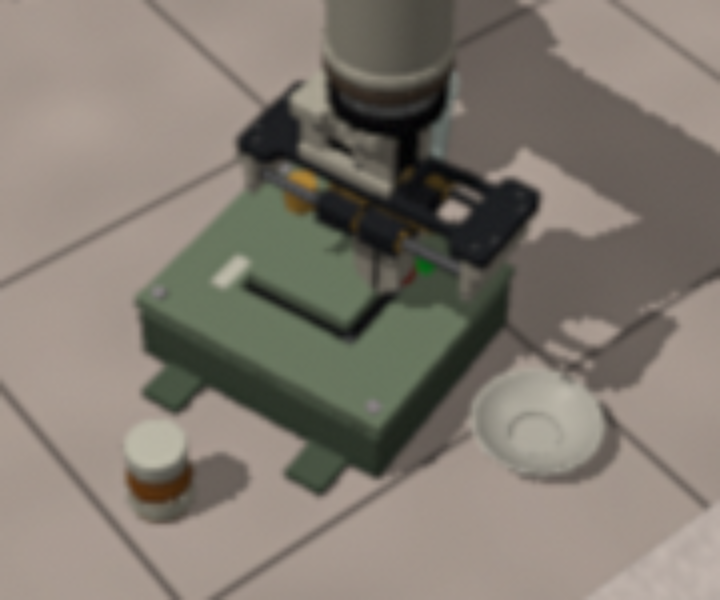

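The arm met a hard stop at box y = 0.010, so contact travel matches the slot end. The picture shows the fingers and knob at the green mark. I'll retreat and check.

```bash
python3 - <<'E'
from bench import manip, effector, viewer
from h import *
manip.servo_line(W(.0395,-.02,.078),vel=.1)
manip.servo_line(W(.0395,-.02,.2),vel=.15)
manip.servo_line(W(.0395,-.10,.25),vel=.2)
manip.sleep(.3)
print(manip.current_force(),manip.current_clock())
for n in ("wrist","scene","top"):
    c=viewer.get_calibration(n); im=viewer.get_image(n)
    cv2.imwrite(f"pics/{n}9.png",im[:,:,::-1])
    h=cv2.cvtColor(im,cv2.COLOR_RGB2HSV); m=cv2.inRange(h,(0,130,60),(8,255,255))
    N,l,st,ce=cv2.connectedComponentsWithStats(m)
    for k in range(1,N):
        b=B(ray(c,[ce[k]],.106 if n!="scene" else .09)[0])
        if st[k,4]>15 and abs(b[:2]).max()<.1: print(n,ce[k],st[k,4],b)
E
```

```text
[-0.24964055  0.22771899 -0.91703947] 24.725
wrist [318.53761062  56.82964602] 452 [0.03825915 0.02815387 0.106     ]
scene [319.47727273 212.95454545] 88 [0.04131948 0.02709051 0.09      ]
top [331.725 171.275] 40 [0.03577767 0.03169495 0.106     ]
```

View pics/wrist9.png

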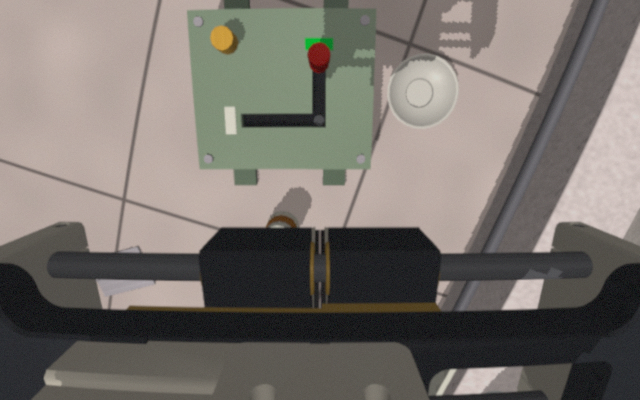

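View pics/scene9.png

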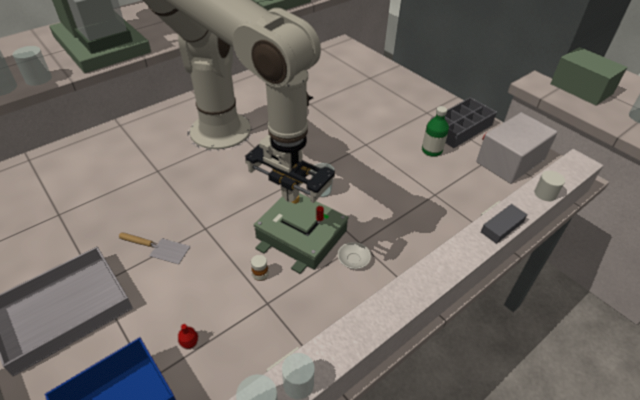

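The wrist view shows the knob at (318,57), right against the green mark. All the other things stand where they were, so I'm handing in.

```bash
python3 - <<'E'
from bench import manip
manip.hand_in(); print(manip.current_clock())
E
```

```text
the job is handed in; nothing more can be done
the job is handed in; nothing more can be done
```

The knob is at the green-mark end of the slot and the job is handed in, at about 25 s of the 45 s allowed. I located the box in two views: centre (0.567, -0.068), turned 17.7°. With closed fingertips I pushed the knob along +x to the corner stop. I then lifted off, turned the tool 90° and pushed it along +y to the end stop. Both pushes ended firmly at about 11 N on the tool.

- **Knob position:** from three cameras after retreating, the knob is at box (36–41, 27–32) mm against a nominal (40, 30) mm. The top and wrist readings put it up to 4 mm and 2 mm short in x. The wrist and scene readings put it 2–3 mm short in y. I took these as calibration and visible-side bias, because the push ended at a hard stop and the tool travel fits the 60 mm leg.
- **Other things:** by eye in the last wrist and scene pictures, none of the things in view had moved. The beaker was largely hidden behind the gripper, so I did not see it clearly in that last check.
- **Robot:** it was clear of everything, with only about 1 N of noise on the force reading.

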